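Put conduit and trunking away on a two-level bar rack

TASK

Put the two loose lengths away on the small grey steel rack. First slide the round conduit in from the front, under the upper arms, and lay it across the two lower arms so that it rests in their V seats; then lay the rectangular trunking, broad side down, flat across the two upper arms behind their front lips. Each should bridge the gap squarely and be about centred, sticking out past both arms; leave everything else on the desk where it is.

Things in the scene. Friction and masses are not known exactly. Their poses are not given: they have to be found in the camera images.
- rack: Grey steel bench rack, fixed to the desk; its pose varies. Origin on the desk midway between its two uprights; x points to its back (arms reach to -x), y along the gap, z up. Uprights 30 x 24 mm, 185 mm high, at y=-95 and +95 mm; each has a lower and an upper arm, 22 mm wide, reaching to x=-105 mm. The 168 mm between left and right arms are clear. Feet and rear tie bar are 10 mm high.
- rack_low (a point): Point midway between the two lower arms, in line with the valleys of their V seats (rack x=-60, z=58 mm); axes as the rack's. The V rises 10 mm over 40 mm to front and back; a conduit in it has its axis 10.5 mm above this point. A front lip (rack x=-105 to -99 mm) stands 18 mm above this point; the upper arms' underside is 64 mm above it.
- rack_high (a point): Point midway between the two upper arms, level with their flat seats (rack x=-57, z=134 mm), halfway between front lip and uprights; axes as the rack's. The seat is 84 mm deep (rack x=-99 to -15 mm); the front lip rises 12 mm above it; the arms are 12 mm thick.
- conduit: Loose round white plastic conduit, 20 mm in diameter, 300 mm long, about 80 g; lies on the desk and can roll. Origin at its middle, on its axis; its x axis runs along its length.
- trunking: Loose rectangular white plastic cable trunking, closed by a cover, 40 mm wide, 25 mm high, 300 mm long, about 120 g; lies on a broad side. Origin at its centre (12.5 mm above its underside); x runs along its length, y across its width, z up.
- elbow: Bystander: white plastic pipe elbow, 60 x 60 x 30 mm high, lying loose to the left of the rack. Origin under its centre.
- coupling: Bystander: grey plastic pipe coupling standing upright, 32 mm in diameter, 45 mm high, loose, on the left part of the desk. Origin under its centre.
- marker: Bystander: felt marker lying loose in front of the rack, near the desk's edge, 17 x 130 x 19 mm high. Origin under its centre, y along its length.
- meter: Bystander: teal multimeter lying on its back, 140 x 68 x 47 mm high, loose, at the back left. Origin under its centre, x along its length.

How it is judged:
On the way, in this order (a step that is already met when the one before it is completed fails the run):
1. the conduit lies across the two lower arms, in their V seats, released (x of conduit in the frame of rack between -0.072 and -0.048 m and y of conduit in the frame of rack between -0.03 and 0.03 m and z of conduit in the frame of rack between 0.0625 and 0.0745 m and angle between the x axis of conduit and the y axis of rack, either way round below 0.15 rad and linear speed of conduit below 0.02 m/s and contact force between the fingers and conduit below 0.2 N), for 0.2 s.
2. the trunking lies across the two upper arms, released (x of trunking in the frame of rack between -0.085 and -0.03 m and y of trunking in the frame of rack between -0.03 and 0.03 m and z of trunking in the frame of rack between 0.1405 and 0.1525 m and angle between the x axis of trunking and the y axis of rack, either way round below 0.15 rad and linear speed of trunking below 0.02 m/s and contact force between the fingers and trunking below 0.2 N), for 0.2 s.
At the end, for the whole second after the job is handed in: Conduit at rest in both lower V seats (axis within 12 mm of the valleys, 6 mm in height); trunking at rest flat on both upper arms (centre 30 to 85 mm before the uprights' line, height within 6 mm); both within 30 mm of centred and 0.15 rad of square across the gap, and released (all of step 1 and all of step 2); the robot touches nothing.
It fails at once if the pipe elbow is moved by more than 30 mm (distance of elbow from where it was at the start of the episode above 0.03 m).
It fails at once if the pipe coupling is moved by more than 30 mm (distance of coupling from where it was at the start of the episode above 0.03 m).
It fails at once if the felt marker is moved by more than 30 mm (distance of marker from where it was at the start of the episode above 0.03 m).
It fails at once if the multimeter is moved by more than 30 mm (distance of meter from where it was at the start of the episode above 0.03 m).
It also fails if it takes over 64 s, if anything falls off the work surface, if the arm or the gripper's body presses on something with over 40 N, if the wrist force passes 120 N, or if a joint passes its speed limit or range.

ROBOT

A 6-joint arm with a two-finger parallel gripper is mounted at the origin on a cart in front of the work surface, level with it; the furniture and walls round the work are solid. World frame = base frame: x ahead of the robot, y to its left, z up, the work surface at z = 0. Lengths are in m, angles in rad, forces in N, time in s.
With the tool pointing down it reaches from about 0.3 to 0.875 m from the base axis. Payload 6.4 kg.
Tool frame: the origin (TCP) lies at the very end of the fingers, on their centre line; the grasp point (between the pads) lies 19 mm behind it; z points along the fingers, y is the line along which they close (so a half turn about z gives the same grasp; the last joint's range is limited). The gripper opens to 88 mm and grips with 3 to 60 N. Pads are 18 mm wide; open, the fingers measure 123 mm over their backs; the gripper's body (75 mm by 187 mm) begins 45 mm behind the grasp point.
Start: joints at [1.071, 0.181, 1.607, -0, 1.354, -0.206], TCP at [0.167, 0.55, 0.239] pointing down, gripper open.
Joint ranges: [-2.99, 2.99], [-0.89, 2.07], [0.3, 2.58], [-1.14, 4.28], [0, 2.63], [-3.12, 3.12]. Speed limits (rad/s): [2.57, 2.57, 3.01, 3.14, 3.14, 3.14].

INTERFACE

Orientations are given as a unit quaternion [x, y, z, w].
In Python, from station import env, camrig gives the robot as it stands (env), with the cameras (camrig). Calls block until the motion is done:
- env.movep(position, orientation): joint-space move of the TCP to a pose.
- env.movel(position, orientation=None, v=0.15, until_force=None): straight line of the TCP; orientation=None keeps the orientation; v is the mean speed in m/s. With until_force (N) it stops when the force on the tool has changed by that much, and returns True; else False.
- env.move_joints(angles): joint-space move.
- env.set_gripper(opening, squeeze=None): finger opening in m; squeeze is the grip in N (None keeps the last); returns when the fingers have stopped.
- env.pause(seconds).
- env.ik(position, orientation): joint angles nearest the present ones, or None.
- env.sense(): the state.
- camrig.snapshot(name): name is "scene" or "top" or "wrist"; returns a dict with "pixels" (420x560x3 uint8, red, green, blue), "depth" (420x560 float32, m along the optical axis (not along the pixel's ray), 0 where there is no reading), "fov_y" (degrees; the focal length in pixels is half the picture's height over the tangent of half this angle, whatever the lens; pixels are square), "cx", "cy" (the principal point, pixels), "rvec" (rotation vector, rad) and "tvec" (3), from world to camera coordinates, as OpenCV has them; the wrist camera has in their place "tool_from_camera" (4x4, takes a point from camera to tool coordinates, whose origin is the TCP and whose axes are the flange's). Camera axes: x right, y down, z forward; pixel columns grow to the right and rows downward; lengths in m; the calibration is good to about 2 mm. A picture is of the moment at which its call begins: read the wrist's pose just before it.
A pose or a line that the arm cannot do raises env.MotionError and nothing moves.
- env.job_done(): hands the job in; it is judged then, once.
The state is a dict: "time_s": time; "joint_positions": joint angles; "dq": joint speeds; "joint_torque": joint torques, N m; "eef_pos": TCP position; "ee_rot": TCP orientation; "force": force on the tool from outside, world axes, zero at the start; "torque": the same for the moment, N m; "opening": finger opening in m; "gripper_force": force on a finger pad.
Only numpy, scipy, OpenCV 4.12 (cv2) and the standard library are available. Lean on these libraries where they do the work, as an engineer would, in place of code of your own. Each camera call takes 0.05 s, during which the arm holds its last target. There are 200 camera calls.

## Working session

There is one attempt and no reset: what is moved stays moved. The work goes in short steps, each a Python script; the robot and the scene stay as the last script left them, time stands still between calls to the robot, and variables do not carry over. Pictures are saved under pics/ and viewed, at most 10 in all, crops included, and the job is handed in when it is done.

```bash
mkdir -p pics; ls
cat > h.py <<'E'
import numpy as np, cv2
from station import env, camrig
def snap(n):
    s=camrig.snapshot(n); s['f']=210/np.tan(np.radians(s['fov_y'])/2); return s
def save(s,name): cv2.imwrite('pics/'+name,s['pixels'][:,:,::-1])
def cam(s):
    R,_=cv2.Rodrigues(np.array(s['rvec'],float)); return R,np.array(s['tvec'],float).ravel()
def cloud(s):
    v,u=np.mgrid[:420,:560]; d=s['depth']
    p=np.stack([(u-s['cx'])/s['f']*d,(v-s['cy'])/s['f']*d,d],-1); R,t=cam(s)
    return (p-t)@R
def ray(s,u,v,z):
    R,t=cam(s); c=-R.T@t; d=R.T@np.array([(u-s['cx'])/s['f'],(v-s['cy'])/s['f'],1]); return c+d*(z-c[2])/d[2]
E
python3 - <<'E'
from h import *
for n in('scene','top'):
    s=snap(n); save(s,n+'.png'); np.savez('pics/'+n+'.npz',**s)
    R,t=cam(s); print(n,s['f'],-R.T@t,s['cx'],s['cy'],(s['depth']>0).mean())
print(env.sense())
E
```

```text
pics
station.py
scene 383.56447724441756 [ 0.07017146 -0.54278386  0.66000411] 276.57486984393154 209.46343980717526 0.9957355442176871
top 468.82610173315237 [0.43079466 0.0484668  1.29883097] 277.3847719685527 204.59664017575443 0.9959736394557823
{'time_s': 0.1, 'joint_positions': array([ 1.07070263e+00,  1.81447646e-01,  1.60792048e+00,  1.79152810e-05,
        1.35379644e+00, -2.06327336e-01]), 'dq': array([ 0.00099196, -0.00066058, -0.00177994, -0.00033735,  0.00146378,
        0.00092631]), 'joint_torque': array([-6.32121501e-04, -4.34823525e+01, -3.42696226e+01,  7.03095552e-02,
        3.40043125e-02, -5.61836350e-05]), 'eef_pos': array([0.16625081, 0.54993227, 0.23790495]), 'ee_rot': array([ 1.46357462e-01,  9.89231457e-01, -7.34410066e-04, -2.80077243e-04]), 'force': array([0.90996647, 0.27246057, 0.35262744]), 'torque': array([-0.02420291, -0.02092527, -0.02744869]), 'gripper_force': 0.0, 'opening': 0.08826686175619865}
```

View pics/scene.png

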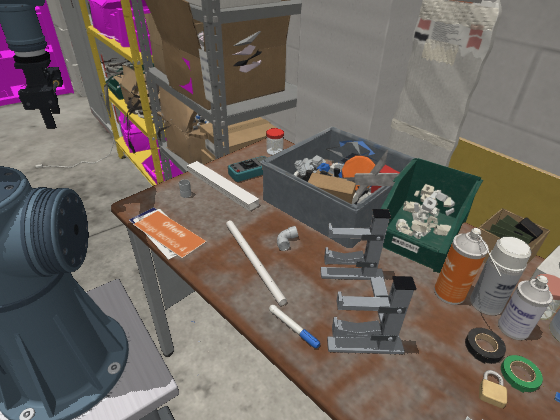

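View pics/top.png

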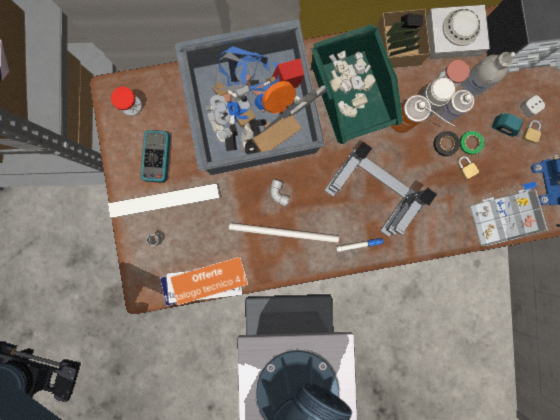

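The scene view shows the white conduit from (230,222) to (283,303), the trunking from (190,165) to (258,205), and the rack's black-capped uprights at (380,215) and (403,285). In the top view the conduit runs from (230,227) to (338,240), the trunking from (110,210) to (218,192), and the upright caps sit at (362,150) and (427,197).

```bash
cat > m.py <<'E'
from h import *
S={n:dict(np.load(f'pics/{n}.npz')) for n in('scene','top')}
C={n:cloud(S[n]) for n in S}
def comp(n,seed,mask):
    k,l=cv2.connectedComponents(mask.astype(np.uint8)); 
    return l==l[seed[1],seed[0]] if mask[seed[1],seed[0]] else None
def bright(n):
    hsv=cv2.cvtColor(S[n]['pixels'],cv2.COLOR_RGB2HSV); return (hsv[...,2]>120)&(hsv[...,1]<70)
for o,seeds,h in(('conduit',{'scene':(255,262),'top':(285,233)},.02),('trunk',{'scene':(224,186),'top':(165,201)},.025)):
    for n in S:
        m=comp(n,seeds[n],bright(n)); 
        if m is None: print('seed bad',o,n,S[n]['pixels'][seeds[n][1],seeds[n][0]]);continue
        P=C[n][m]; z=np.percentile(P[:,2],[5,50,90,97]); 
        r=cv2.minAreaRect(np.argwhere(m)[:,::-1].astype(np.float32)); 
        Q=P[P[:,2]>h*.7][:,:2].astype(np.float32); R=cv2.minAreaRect(Q)
        b=cv2.boxPoints(R); 
        e=np.linalg.svd(Q-Q.mean(0),full_matrices=False)[2][0]
        print(o,n,m.sum(),'z',z.round(4),'rect',np.round(R[0],4),np.round(R[1],4),'yaw',np.degrees(np.arctan2(e[1],e[0])))
        # ray cast of px rect at top plane
        print('   ray',[ray(S[n],u,v,h)[:2].round(4) for u,v in cv2.boxPoints(r)])
for n in S:
    P=C[n]; reg=(P[...,0]>.3)&(P[...,0]<.85)&(P[...,1]<0)&(P[...,1]>-.4)
    for lo,hi in((.17,.2),(.127,.14),(.14,.152),(.05,.08)):
        m=reg&(P[...,2]>lo)&(P[...,2]<hi); k,l,st,c=cv2.connectedComponentsWithStats(m.astype(np.uint8))
        for i in range(1,k):
            if st[i,4]>15:
                q=P[l==i]; r=cv2.minAreaRect(q[:,:2].astype(np.float32)); print(n,lo,c[i].round(),st[i,4],'z',np.median(q[:,2]).round(4),np.round(r[0],4),np.round(r[1],3),round(r[2],1))
E
python3 m.py
```

```text
conduit scene 8309 z [-0.003  -0.0003  0.0199  0.0244] rect [ 0.3632 -0.0477] [1.1312 0.2105] yaw -107.9608
   ray [array([0.2246, 0.4353]), array([0.6069, 0.8016]), array([ 0.5731, -0.1753]), array([ 0.3302, -0.2368])]
conduit top 81682 z [-7.489e-01 -7.382e-01  6.000e-04  1.720e-02] rect [0.3922 0.0848] [0.8054 0.3731] yaw 73.5311
   ray [array([-0.0399,  0.7889]), array([0.6685, 0.794 ]), array([ 0.6294, -0.6297]), array([-0.0826, -0.5871])]
trunk scene 8309 z [-0.003  -0.0003  0.0199  0.0244] rect [ 0.3632 -0.0477] [1.1312 0.2105] yaw -109.69868
   ray [array([0.2234, 0.4276]), array([0.6027, 0.7911]), array([ 0.5692, -0.1781]), array([ 0.3282, -0.2392])]
trunk top 81682 z [-7.489e-01 -7.382e-01  6.000e-04  1.720e-02] rect [0.3943 0.0871] [0.7998 0.3718] yaw 75.38086
   ray [array([-0.0381,  0.7861]), array([0.6675, 0.7911]), array([ 0.6286, -0.627 ]), array([-0.0806, -0.5846])]
scene 0.17 [377. 168.] 76 z 0.1861 [ 0.75   -0.0439] [0.006 0.028] 1.0
scene 0.17 [399. 175.] 246 z 0.1764 [ 0.784  -0.0704] [0.126 0.056] 19.7
scene 0.17 [467. 203.] 141 z 0.178 [ 0.8168 -0.2483] [0.073 
[... 4591 characters left out ...]
3
top 0.05 [317.  81.] 27 z 0.0668 [ 0.8334 -0.0786] [0.034 0.002] 18.5
top 0.05 [331.  78.] 20 z 0.057 [ 0.8444 -0.1167] [0.014 0.013] 19.3
top 0.05 [300.  85.] 47 z 0.0676 [ 0.822  -0.0344] [0.044 0.025] 50.8
top 0.05 [331. 119.] 120 z 0.0636 [ 0.7331 -0.11  ] [0.137 0.003] 16.8
top 0.05 [296.  98.] 22 z 0.0722 [ 0.786  -0.0213] [0.011 0.011] 57.1
top 0.05 [311. 122.] 54 z 0.0652 [ 0.7237 -0.0562] [0.095 0.001] 9.8
top 0.05 [404. 127.] 33 z 0.0645 [ 0.7037 -0.3094] [0.034 0.006] 76.8
top 0.05 [306. 151.] 51 z 0.064 [ 0.6456 -0.0408] [0.004 0.079] 12.1
top 0.05 [338. 177.] 75 z 0.0624 [ 0.5911 -0.131 ] [0.021 0.115] 64.5
top 0.05 [399. 215.] 241 z 0.0625 [ 0.476  -0.2857] [0.021 0.12 ] 60.1
```

```bash
cat > m2.py <<'E'
from h import *
def measure(S,box,h,tag,zl=None,col=True):
    """bright pixels inside world box, standing above the desk; returns centre, yaw"""
    for n in S:
        P=cloud(S[n]); hsv=cv2.cvtColor(S[n]['pixels'],cv2.COLOR_RGB2HSV)
        m=(P[...,0]>box[0])&(P[...,0]<box[1])&(P[...,1]>box[2])&(P[...,1]<box[3])&(P[...,2]>h*.5)&(P[...,2]<h+.01)
        if col: m&=(hsv[...,2]>100)&(hsv[...,1]<90)
        k,l,st,c=cv2.connectedComponentsWithStats(m.astype(np.uint8)); i=1+np.argmax(st[1:,4]); m=l==i
        q=P[m]; zt=np.percentile(q[:,2],95)
        px=np.argwhere(m)[:,::-1]; g=np.array([ray(S[n],u,v,h)[:2] for u,v in px],np.float32)
        for lab,Q in(('depth',q[q[:,2]>h*.75][:,:2].astype(np.float32)),('ray',g)):
            r=cv2.minAreaRect(Q); e=np.linalg.svd(Q-Q.mean(0),full_matrices=False)[2][0]
            e*=np.sign(e[1]); t=(Q-Q.mean(0))@e; mid=Q.mean(0)+e*(t.max()+t.min())/2
            print(tag,n,lab,st[i,4],'ztop',zt.round(4),'c',mid.round(4),'rect',np.round(r[0],4),np.round(r[1],3),'yaw',np.degrees(np.arctan2(e[1],e[0])).round(2))
E
python3 - <<'E'
from m2 import *
S={n:dict(np.load(f'pics/{n}.npz')) for n in('scene','top')}
measure(S,(.25,.5,-.16,.25),.02,'conduit')
measure(S,(.35,.6,.18,.56),.025,'trunk')
measure(S,(.5,.7,.3,.5),.047,'meter',col=False)
measure(S,(.3,.42,.3,.5),.045,'coupling',col=False)
E
```

```text
conduit scene depth 753 ztop 0.0201 c [0.428  0.0232] rect [0.4281 0.0232] [0.302 0.019] yaw 81.62
conduit scene ray 753 ztop 0.0201 c [0.4248 0.0191] rect [0.4248 0.0191] [0.305 0.02 ] yaw 81.58
conduit top depth 767 ztop 0.0224 c [0.4319 0.0235] rect [0.4319 0.0235] [0.299 0.019] yaw 81.66
conduit top ray 767 ztop 0.0224 c [0.4319 0.0235] rect [0.4319 0.0235] [0.299 0.02 ] yaw 81.67
trunk scene depth 860 ztop 0.0255 c [0.5243 0.3477] rect [0.526  0.3479] [0.043 0.302] yaw 98.92
trunk scene ray 860 ztop 0.0255 c [0.5222 0.3398] rect [0.5217 0.3398] [0.049 0.311] yaw 98.73
trunk top depth 1638 ztop 0.0284 c [0.5288 0.3486] rect [0.5292 0.3486] [0.041 0.3  ] yaw 98.84
trunk top ray 1638 ztop 0.0284 c [0.5287 0.3484] rect [0.5287 0.3484] [0.041 0.299] yaw 98.85
meter scene depth 408 ztop 0.041 c [0.6381 0.3661] rect [0.6373 0.3699] [0.089 0.03 ] yaw 3.94
meter scene ray 408 ztop 0.041 c [0.622  0.3438] rect [0.622  0.3395] [0.076 0.124] yaw 5.55
meter top depth 1083 ztop 0.0424 c [0.6458 0.3702] rect [0.6459 0.3702] [0.059 0.113] yaw 172.92
meter top ray 1083 ztop 0.0424 c [0.6399 0.3656] rect [0.6396 0.3658] [0.068 0.121] yaw 173.5
coupling scene depth 58 ztop 0.0443 c [0.4119 0.3739] rect [0.4113 0.3737] [0.033 0.015] yaw 85.39
coupling scene ray 58 ztop 0.0443 c [0.4064 0.3574] rect [0.4087 0.3573] [0.06 0.02] yaw 78.77
coupling top depth 29 ztop 0.0459 c [0.4123 0.3745] rect [0.4136 0.3745] [0.028 0.011] yaw 88.82
coupling top ray 29 ztop 0.0459 c [0.4136 0.3723] rect [0.4137 0.3723] [0.032 0.011] yaw 87.46
```

```bash
cat >> h.py <<'E'
O=np.array([.565,-.246]); YR=np.radians(-37.5)
ex=np.array([np.cos(YR),np.sin(YR)]); ey=np.array([-np.sin(YR),np.cos(YR)])
def q(deg): # tool down, closing line at yaw deg
    a=np.radians(deg+90)/2; return [np.cos(a),np.sin(a),0,0]
def rk(x,y,z): return [*(O+x*ex+y*ey),z]
def st(t=''):
    s=env.sense(); print(t,round(s['time_s'],2),s['eef_pos'].round(4),'F',s['force'].round(1),'open',round(s['opening'],4),round(s['gripper_force'],1),'j',s['joint_positions'].round(2))
E
python3 - <<'E'
from h import *
Q=q(-8.35)
env.set_gripper(.06,25)
env.movep([.430,.0235,.12],Q); st('above')
w=camrig.snapshot('wrist'); print(np.round(w['tool_from_camera'],3)); save(w,'w1.png')
print(env.movel([.430,.0235,.004],v=.12,until_force=8)); st('down')
env.set_gripper(0,25); st('grip')
env.movel([.430,.0235,.15],v=.2); st('up')
env.movep(rk(-.2,0,.15),q(-37.5)); st('front')
save(camrig.snapshot('wrist'),'w2.png'); s=snap('scene'); save(s,'s2.png')
E
```

```text
above 2.83 [0.4302 0.024  0.1202] F [ 0.7  0.1 -0.1] open 0.0597 0.0 j [-0.22  0.01  2.06  0.    1.07 -0.08]
[[-0.001 -0.952 -0.307  0.08 ]
 [ 1.    -0.001  0.     0.001]
 [-0.001 -0.307  0.952 -0.146]
 [ 0.     0.     0.     1.   ]]
False
down 4.0 [0.4306 0.0234 0.0045] F [-0.5  0.6  0.1] open 0.0597 0.0 j [-0.22  0.25  2.1  -0.    0.79 -0.08]
grip 4.69 [0.4301 0.0235 0.0041] F [-0.  -0.1  0.6] open 0.0191 25.0 j [-0.22  0.25  2.1   0.    0.79 -0.08]
up 5.58 [0.4292 0.0237 0.149 ] F [-0.1  0.4 -0.9] open 0.0191 25.0 j [-0.22 -0.04  2.04 -0.    1.15 -0.08]
front 6.22 [ 0.4056 -0.1238  0.1489] F [ 0.2  0.5 -0.7] open 0.0192 25.0 j [-0.58 -0.06  2.05  0.    1.15  0.08]
```

View pics/s2.png

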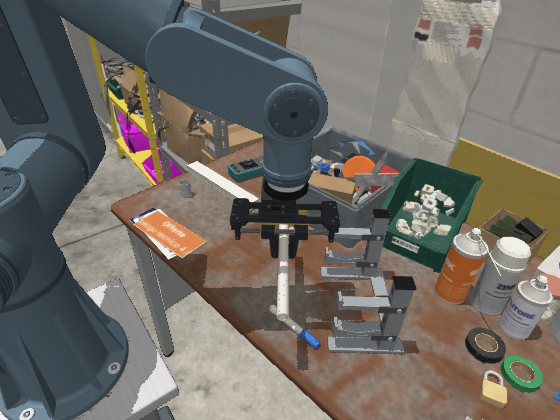

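The scene view shows the conduit level in the gripper (about (284,225) to (284,320)), in front of the rack and clear of the marker. Next I insert it.

Run:
```python
from h import *
env.movel(rk(-.2,0,.093),v=.12); st('low')
print(env.movel(rk(-.06,0,.093),v=.12,until_force=8)); st('in')
S={'scene':snap('scene')}; save(S['scene'],'s3.png')
```

```text
low 6.95 [ 0.4067 -0.1239  0.0933] F [ 0.3  0.4 -1.4] open 0.0192 25.0 j [-0.58  0.04  2.09  0.    1.01  0.08]
False
in 8.27 [ 0.5169 -0.209   0.0928] F [-0.9 -0.4 -0. ] open 0.0188 25.0 j [-0.6   0.32  1.76  0.    1.06  0.06]
```

View pics/s3.png

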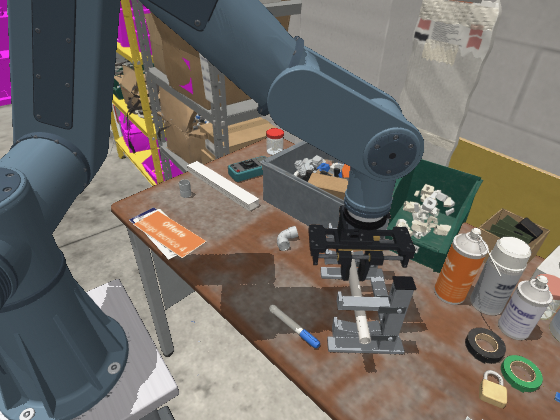

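The conduit is between the arms, with its near end at (362,335), under the upper arm. Next I lower and release it.

Run:
```python
from h import *
print(env.movel(rk(-.06,0,.0635),v=.06,until_force=5)); st('seat')
env.set_gripper(.05,25); st('open'); env.pause(.3)
env.movel(rk(-.06,0,.20),v=.15); st('up')
env.movel(rk(-.06,0,.26),v=.2)
env.movep([.44,.12,.28],q(-10)); 
sh=.038; c=np.array([.527,.348])-sh*np.array([np.cos(np.radians(98.85)),np.sin(np.radians(98.85))]); print(c)
env.set_gripper(.06,30)
env.movep([*c,.14],q(8.85)); st('above trunk')
from m2 import measure
S={n:snap(n) for n in('scene','top')}
s=S['scene'];save(s,'s4.png'); P=cloud(s); hsv=cv2.cvtColor(s['pixels'],cv2.COLOR_RGB2HSV)
R=(P[...,:2]-O)@np.c_[ex,ey]
m=(abs(R[...,0]+.06)<.035)&(abs(R[...,1])<.18)&(P[...,2]>.06)&(P[...,2]<.1)&(hsv[...,2]>130)
v=R[m]; print('conduit rack pts',m.sum(),'x',np.median(v[:,0]),'y',np.percentile(v[:,1],[0,1,99,100]).round(4),'z',np.percentile(P[...,2][m],[50,95]),'slope',np.polyfit(v[:,1],v[:,0],1))
```

```text
True
seat 8.82 [ 0.5167 -0.2091  0.0627] F [-0.2 -0.   3.9] open 0.0191 25.0 j [-0.6   0.37  1.77 -0.    1.01  0.06]
open 9.44 [ 0.5163 -0.2087  0.0626] F [-0.4 -0.1  0.3] open 0.0501 0.0 j [-0.6   0.37  1.77 -0.    1.01  0.06]
up 10.81 [ 0.5168 -0.2091  0.1989] F [ 0.5 -0.2  0.1] open 0.0499 0.0 j [-0.6   0.18  1.69 -0.    1.28  0.06]
[0.53284623 0.31045241]
above trunk 13.9 [0.5333 0.31   0.1408] F [0.2 0.9 0.6] open 0.0602 0.0 j [ 0.33  0.37  1.58 -0.    1.19  0.18]
conduit rack pts 969 x -0.06276676511223168 y [-0.1531 -0.1508  0.1333  0.1383] z [0.07629647 0.07884758] slope [-0.0007164  -0.06326926]
```

View pics/s4.png

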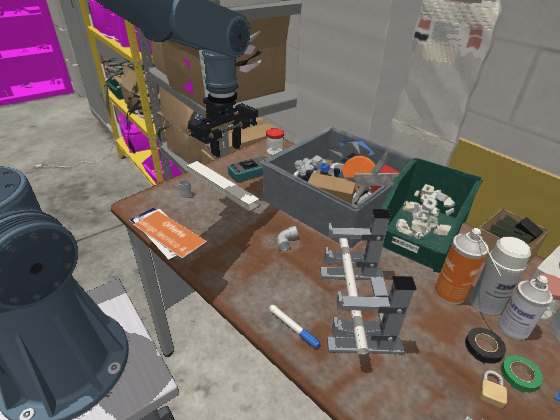

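The conduit rests in both seats, from (345,240) to (360,350). The gripper is above the trunking, so I check what its body could hit before descending.

Run:
```python
from h import *
th=np.radians(8.85); ty=np.array([np.cos(th),np.sin(th)]); tx=np.array([-ty[1],ty[0]])
P=np.concatenate([cloud(dict(np.load(f'pics/{n}.npz'))).reshape(-1,3) for n in('scene','top')])
P=P[(P[:,2]>.04)&(P[:,2]<.3)]
for sh in(-.02,0,.02,.038):
    c=np.array([.527,.348])-sh*tx; r=(P[:,:2]-c)@np.c_[tx,ty]
    for nm,hx,hy,z in(('body',.06,.115,.045),('camera side',.12,.05,.12)):
        m=(abs(r[:,0])<hx)&(abs(r[:,1])<hy)&(P[:,2]>z)
        print(sh,nm,m.sum(),'' if not m.any() else (r[m].min(0).round(3),r[m].max(0).round(3),P[m,2].max().round(3), P[m][:, :2].mean(0).round(3)))
crate=P[(P[:,2]>.1)&(P[:,0]>.5)&(P[:,0]<.7)&(P[:,1]>.1)&(P[:,1]<.35)]; print('crate',crate.min(0),crate.max(0))
```

```text
-0.02 body 16 (array([-0.017, -0.113]), array([0.036, 0.112]), np.float64(0.051), array([0.5  , 0.371]))
-0.02 camera side 0 
0 body 16 (array([ 0.003, -0.113]), array([0.056, 0.112]), np.float64(0.051), array([0.5  , 0.371]))
0 camera side 0 
0.02 body 12 (array([ 0.023, -0.113]), array([0.057, 0.112]), np.float64(0.051), array([0.53 , 0.367]))
0.02 camera side 11 (array([-0.118,  0.044]), array([-0.108,  0.05 ]), np.float64(0.126), array([0.594, 0.224]))
0.038 body 6 (array([0.041, 0.106]), array([0.045, 0.112]), np.float64(0.051), array([0.634, 0.37 ]))
0.038 camera side 31 (array([-0.12 ,  0.044]), array([-0.09,  0.05]), np.float64(0.129), array([0.596, 0.214]))
crate [0.59033943 0.10000514 0.10004536] [0.69996743 0.25307576 0.13773304]
```

Run:
```python
from h import *
c=[.5329,.3105]; sh=.038
print(env.movel([*c,.005],v=.12,until_force=8)); st('down')
env.set_gripper(0,30); st('grip')
env.movel([*c,.25],v=.2); st('up')
env.movep([.44,.0,.27],q(-20))
env.movep(rk(-.057,-sh,.25),q(-37.5)); st('above rack')
s=snap('scene'); save(s,'s5.png'); P=cloud(s); hsv=cv2.cvtColor(s['pixels'],cv2.COLOR_RGB2HSV)
R=(P[...,:2]-O)@np.c_[ex,ey]
m=(abs(R[...,0]+.06)<.05)&(abs(R[...,1])<.19)&(P[...,2]>.23)&(P[...,2]<.29)&(hsv[...,2]>130)&(hsv[...,1]<60)
v=R[m]; print(m.sum(),'x',np.median(v[:,0]),'y',np.percentile(v[:,1],[0,1,99,100]).round(4),'z',np.percentile(P[...,2][m],[5,50,95]))
for lo in(-.16,0.05): 
    k=m&(R[...,1]>lo)&(R[...,1]<lo+.08); print(lo,np.percentile(P[...,2][k],[2,95]).round(4),np.median(R[k][:,0]).round(4)) if k.any() else 0
```

```text
False
down 15.28 [0.5337 0.3108 0.006 ] F [0.4 0.1 0.5] open 0.06 0.0 j [ 0.34  0.56  1.62 -0.    0.96  0.18]
grip 15.71 [0.5333 0.3106 0.0055] F [-0.3  0.1  3.2] open 0.0399 30.0 j [0.34 0.56 1.62 0.   0.96 0.18]
up 17.08 [0.5321 0.3102 0.2484] F [-0.7 -0.4 -2.1] open 0.0395 30.0 j [ 0.34  0.26  1.49 -0.    1.39  0.18]
above rack 19.3 [ 0.4968 -0.24    0.2499] F [ 0.6  0.1 -1. ] open 0.04 30.0 j [-0.67  0.12  1.65  0.    1.37 -0.01]
1947 x -0.05715656339387835 y [-0.1504 -0.1494  0.1373  0.1493] z [0.24598646 0.26875621 0.26997537]
-0.16 [0.2451 0.27  ] -0.0584
0.05 [0.2672 0.2682] -0.046
```

View pics/s5.png

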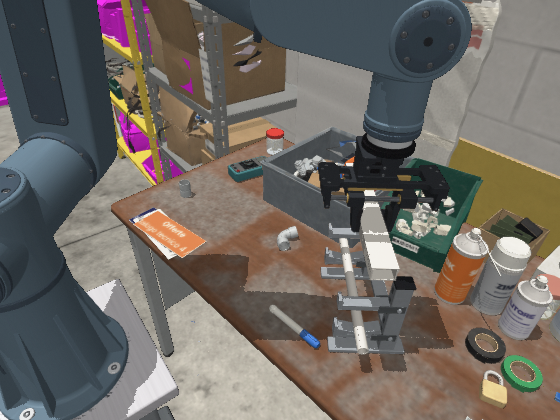

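The trunking is held level above the rack, with its near end at (383,268) and its centre about right. Next I lower it.

Run:
```python
from h import *
sh=.038
env.movel(rk(-.057,-sh,.165),v=.12)
print(env.movel(rk(-.057,-sh,.1385),v=.05,until_force=6)); st('seat')
env.set_gripper(.06,30); env.pause(.3); st('open')
env.movel(rk(-.057,-sh,.28),v=.15)
env.movep([.40,.15,.30],q(0)); env.pause(.3); st('away')
s=snap('scene'); save(s,'s6.png')
for n in('scene','top'):
    s=snap(n); P=cloud(s); hsv=cv2.cvtColor(s['pixels'],cv2.COLOR_RGB2HSV); R=(P[...,:2]-O)@np.c_[ex,ey]
    for nm,z0,z1 in(('trunk',.15,.175),('conduit',.07,.09)):
        m=(abs(R[...,0]+.06)<.045)&(abs(R[...,1])<.19)&(P[...,2]>z0)&(P[...,2]<z1)&(hsv[...,2]>120)&(hsv[...,1]<70)
        v=R[m]
        if len(v)>20: print(n,nm,len(v),'x',np.median(v[:,0]).round(4),'y',np.percentile(v[:,1],[0,1,99,100]).round(4),'z',np.percentile(P[...,2][m],[5,50,95]).round(4),'slope',np.polyfit(v[:,1],v[:,0],1).round(3),'zslope',np.polyfit(v[:,1],P[...,2][m],1).round(3))
```

```text
True
seat 20.73 [ 0.4962 -0.2411  0.1392] F [-1.   0.3  3.9] open 0.0398 30.0 j [-0.67  0.24  1.75 -0.    1.15 -0.01]
open 21.51 [ 0.4958 -0.2408  0.1389] F [ 0.4 -0.2 -0.6] open 0.0602 0.0 j [-0.67  0.24  1.75 -0.    1.15 -0.01]
away 24.39 [0.4003 0.1495 0.2999] F [ 0.6 -0.1 -1.1] open 0.06 0.0 j [ 0.08 -0.22  1.87 -0.    1.48  0.08]
scene trunk 2435 x -0.0587 y [-0.1515 -0.1498  0.1446  0.1507] z [0.157  0.1584 0.1599] slope [ 0.003 -0.059] zslope [-0.001  0.158]
scene conduit 580 x -0.0663 y [-0.1514 -0.1506  0.132   0.1364] z [0.0714 0.076  0.0787] slope [-0.023 -0.069] zslope [-0.004  0.075]
top trunk 2045 x -0.0569 y [-0.1484 -0.1453  0.1484  0.1515] z [0.1549 0.1587 0.1624] slope [ 0.002 -0.057] zslope [0.    0.159]
top conduit 203 x -0.0672 y [-0.1484 -0.1445  0.1472  0.1494] z [0.0707 0.0745 0.0783] slope [ 0.014 -0.074] zslope [0.001 0.074]
```

View pics/s6.png

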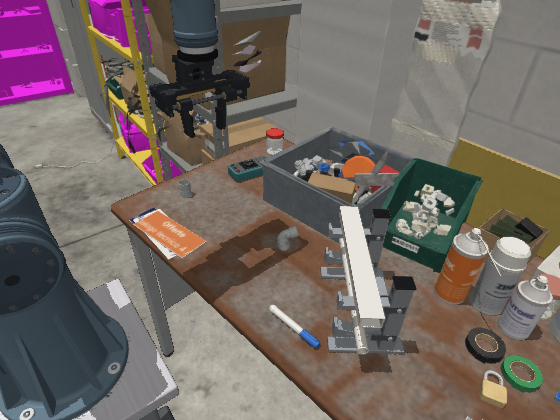

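The trunking lies flat and centred on the upper arms, from (347,207) to (370,325), and the conduit is in the V seats below it. The bystanders are undisturbed.

```bash
python3 -c "
from station import env, camrig
print(env.job_done())"
```

```text
the job is handed in; nothing more can be done
None
```

The job is handed in, with no verdict shown: by the cameras the conduit rests in the lower V seats and the trunking lies flat on the upper arms, both centred, square and released, and nothing else looks moved.

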